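# Fit the selector lever to the microscope's splined shaft

### The job

Take the selector lever out of its rack, lay it down flat on the stone bench and let go of it. Then pick it up again by its hub, turn it so that the splined hole in the hub matches the splined shaft on the selector unit, and thread it on until it is fully home on the collar; let go. Leave the eyepiece, the objective and the slide box where they are.

Things in the scene. Friction and masses are not known exactly. Their poses are not given: they have to be found in the camera images.
- lever_hub (a point): Centre of the hub of the loose lever (140 g): square aluminium block 36 x 36 mm, 16 mm thick. x: along the arm to the pad; z: axis of the hub's hole, square to its flat faces. The hole goes right through and is T-shaped: three grooves 10 mm wide reaching 12 mm from its axis, towards +x (the arm), +y and -y, none towards -x. Both faces are alike, so either may be up.
- lever_pad (a point): Centre of the black grip pad on the lever's end, 87 mm from the hub's centre; axes as lever_hub. Pad 26 mm long, 20 wide, 14 thick. Between hub and pad is a flat steel arm, 14 mm wide, 10 thick. The lever's centre of mass is 12 mm from the hub's centre towards the pad. At the start it stands on edge in the rack: x and z level, hub on the slot's floor, pad sticking out of the open end.
- rack: Fixed black plastic rack. Origin: centre of its slot in plan, on the bench. x: along the slot to its open end, as the lever's arm points. Base plate 60 x 70 mm, 6 mm thick; two cheeks 38 mm long, 8 mm thick, tops 22 mm above the bench, either side of a slot 18.6 mm wide; a back wall as high at -x. The hub stands in it, centre 24 mm above the bench, 20 mm proud of the cheeks.
- unit: Fixed selector unit: cream housing on a black foot, 128 x 92 mm in plan, its top 50 mm above the bench. Origin: under its centre, on the bench; z up. A steel collar, 31 mm across and 14 mm high, stands at the centre of the top; the splined shaft rises from it. A flat black index plate under the collar turns with the shaft; its one tongue, reaching 40 mm from the axis, shows the shaft's +x.
- shaft_seat (a point): Foot of the upright steel shaft: on its axis, level with the collar's top, 64 mm above the bench, where the hub's lower face must rest. The shaft is 24 mm long, with three splines 7 mm wide reaching 10.5 mm from the axis, towards +x, +y, -y, none towards -x; top 6 mm tapered. The lever's x (pad) must point along this x. z up. It turns with light friction (0.04 N m) and stays put.
- eyepiece: Loose black eyepiece standing on the bench, 38 mm across, 52 mm high. Origin under its centre. To be left alone.
- objective: Loose steel objective lens standing on the bench, 32 mm across, 46 mm high. Origin under its centre. To be left alone.
- slide_box: Loose grey and white box for slides, 102 x 87 mm, 34 mm high. Origin under its centre. To be left alone.

How it is judged:
By the outcome, as a careful person would: the job done as asked, in the order asked, and still so for the second after the job is handed in, with the robot touching nothing.
It also fails if it takes over 61 s, if anything falls off the work surface, if the arm or the gripper's body presses on something with over 40 N, if the wrist force passes 120 N, or if a joint passes its speed limit or range.

### The arm

A 6-joint arm with a two-finger parallel gripper is mounted at the origin on the work surface. World frame = base frame: x ahead of the robot, y to its left, z up, the work surface at z = 0. Lengths are in m, angles in rad, forces in N, time in s.
With the tool pointing down it reaches from about 0.35 to 0.975 m from the base axis. Payload 4.9 kg.
Tool frame: the origin (TCP) lies midway between the tips of the shut fingers; the grasp point (between the pads) lies 19 mm behind it; z points along the fingers, y is the line along which they close (so a half turn about z gives the same grasp; the last joint's range is limited). The gripper opens to 85 mm and grips with 20 to 120 N. Pads are 22 mm wide; open, the fingers measure 114 mm over their backs; the gripper's body (76 mm by 85 mm) begins 54 mm behind the grasp point. The pads swing forward as they close: fully open they stand 13 mm farther back than shut.
Start: joints at [1.074, 0.053, 1.613, -0, 1.476, -0.119], TCP at [0.231, 0.581, 0.231] pointing down, gripper open.
Joint ranges: [-3.01, 3.01], [-1.01, 2.22], [0.06, 2.58], [-1.02, 4.17], [0.09, 2.62], [-3.14, 3.14]. Speed limits (rad/s): [2.57, 2.57, 3.14, 3.14, 3.14, 3.14].

### API

Orientations are given as a unit quaternion [w, x, y, z].
In Python, from plant import * gives the robot as it stands.
- The arm moves only by the tool jog_arm, never from a script. Its argument "targets" is a list of rows, each a list of 3 entries, a list of its own where there are three numbers: the shift along the tool's x, y, z in units of 25 mm (1.0 is 25 mm), then the turn, a rotation vector about the tool's x, y, z in units of 8 degrees (1.0 is 8 degrees), then the opening in per cent of the stroke, from 0 (shut) to 100 (fully open). A call has 1 to 8 rows; each row is the pose to reach, as a shift and turn from the pose commanded when the call began, along the tool's axes at that moment; what a row does not reach only later rows make up. A row lasts 1/8 s, in which the tool goes at most 62.5 mm and 10.7 degrees, less where a joint would pass 70% of its speed; a pose out of reach is approached as far as the arm can. A call with a gripper value outside its range is refused whole. The fingers move at their own pace and stop on an object; the grip force is fixed at half the most. Time passes only in rows, so rows that repeat a pose let the fingers close. It gives the time, the measured TCP pose, the force, the opening and the grip force at its end, in the units of the state.
- state(): the state, without advancing time (a new reading comes with each control period).
- grab_frame(name): name is "scene" or "top" or "wrist"; returns (picture, depth): 480x640x3 uint8, red, green, blue; 480x640 float32, m along the optical axis (not along the pixel's ray), 0 where there is no reading.
- camera_params(name): a dict with "fovy" (degrees; the focal length in pixels is half the picture's height over the tangent of half this angle, whatever the lens; pixels are square), "cx", "cy" (the principal point, pixels), "dist" ([k1, k2, p1, p2, k3] as OpenCV has them; the pictures are not rectified), "rvec" (rotation vector, rad) and "tvec" (3), from world to camera coordinates, as OpenCV has them; the wrist camera has in their place "hand_eye" (4x4, takes a point from camera to tool coordinates, whose origin is the TCP and whose axes are the flange's). Camera axes: x right, y down, z forward; pixel columns grow to the right and rows downward; lengths in m; the calibration is good to about 2 mm. A picture is of the moment at which its call begins: read the wrist's pose just before it. camera_params takes no time and is no camera call.
- job_done(): hands the job in; it is judged then, once.
The state is a dict: "time": time; "joint_pos": joint angles; "joint_vel": joint speeds; "joint_efforts": joint torques, N m; "tool_pos": TCP position; "tool_rot": TCP orientation; "contact_force": force on the tool from outside, world axes, zero at the start; "ft_torque": the same for the moment, N m; "gripper_width": opening from 0.0 (shut) to 1.0 (fully open); "grasp_force": force on a finger pad.
Only numpy, scipy, OpenCV 4.12 (cv2) and the standard library are available. Lean on these libraries where they do the work, as an engineer would, in place of code of your own. Each camera call takes 0.05 s, during which the arm holds its last target. There are 200 camera calls.

## Working session

There is one attempt and no reset: what is moved stays moved. The work goes in short steps, Python scripts to look and compute and a tool call to move; the robot and the scene stay as the last step left them, time stands still between calls to the robot, and variables do not carry over. Pictures are saved under pics/ and viewed, at most 10 in all, crops included, and the job is handed in when it is done.

Besides the shell and the picture viewer there is one more tool, called as name(argument=value, ...) on one line, values as JSON. jog_arm: Moves the arm, as the interface text tells. Its arguments: {"type":"object","properties":{"targets":{"type":"array"}},"required":["targets"]}

```bash
mkdir -p pics; ls
cat > h.py <<'E'
from plant import *
import numpy as np, cv2
from scipy.spatial.transform import Rotation as R
def K(p):
    f=240/np.tan(np.radians(p["fovy"])/2); return np.array([[f,0,p["cx"]],[0,f,p["cy"]],[0,0,1]])
def cam(name,s=None):
    "K, dist, R (cam->world), t (camera centre)"
    p=camera_params(name); d=np.array(p["dist"],float)
    if name=="wrist":
        s=s or state(); q=s["tool_rot"]; T=np.eye(4); T[:3,:3]=R.from_quat([*q[1:],q[0]]).as_matrix(); T[:3,3]=s["tool_pos"]
        M=T@np.array(p["hand_eye"]); return K(p),d,M[:3,:3],M[:3,3]
    Rm=R.from_rotvec(p["rvec"]).as_matrix(); return K(p),d,Rm.T,-Rm.T@np.array(p["tvec"])
def rays(c,uv):
    n=cv2.undistortPoints(np.array(uv,float).reshape(-1,1,2),c[0],c[1])[:,0]
    return np.c_[n,np.ones(len(n))]@c[2].T
def onplane(c,uv,z):
    r=rays(c,uv); return c[3]+r*((z-c[3][2])/r[:,2])[:,None]
def cloud(c,depth):
    v,u=np.nonzero(depth>0); r=rays(c,np.c_[u,v]); return u,v,c[3]+r*depth[v,u][:,None]
def proj(c,P):
    return cv2.projectPoints(np.array(P,float).reshape(-1,1,3),R.from_matrix(c[2].T).as_rotvec(),-c[2].T@c[3],c[0],c[1])[0][:,0]
def save(n,im): cv2.imwrite("pics/"+n+".png",im[:,:,::-1])
E
python3 - <<'E'
from h import *
for n in("top","scene"):
    im,d=grab_frame(n); save(n+"0",im); np.savez(n+"0",im=im,d=d); c=cam(n); print(n,c[3],c[2][:,2],(d>0).mean())
print(camera_params("wrist")); print(state())
E
```

```text
pics
top [ 4.94928791e-01 -3.97720498e-04  9.95534632e-01] [ 0.1433148   0.03087924 -0.9891953 ] 0.9959440104166667
scene [1.12129065 0.3451249  0.64769474] [-0.58867822 -0.39323782 -0.70627329] 0.9957454427083333
{'fovy': 67.48028445135297, 'cx': 320.48389491461944, 'cy': 233.30643904045613, 'dist': array([-0.06564299,  0.        ,  0.        ,  0.        ,  0.        ]), 'hand_eye': array([[-6.89116651e-04, -9.56832200e-01, -2.90640097e-01,
         7.53170222e-02],
       [ 9.99999261e-01, -9.50509609e-04,  7.58195655e-04,
         1.22309672e-04],
       [-1.00172222e-03, -2.90639360e-01,  9.56832148e-01,
        -1.42144084e-01],
       [ 0.00000000e+00,  0.00000000e+00,  0.00000000e+00,
         1.00000000e+00]])}
{'time': 0.1, 'joint_pos': array([ 1.07400735e+00,  5.32847610e-02,  1.61417827e+00, -2.19484843e-06,
        1.47600452e+00, -1.19003685e-01]), 'joint_vel': array([-0.00027934, -0.00056451, -0.0022904 ,  0.00031863, -0.00041575,
       -0.00200024]), 'joint_efforts': array([ 5.88979965e-04, -3.94901454e+01, -3.71362996e+01, -1.06359441e-04,
        3.92111324e-03,  4.10888561e-05]), 'tool_pos': array([0.23026609, 0.58041828, 0.23017684]), 'tool_rot': array([-2.83057826e-04,  1.87771167e-01,  9.82212355e-01, -8.93696887e-04]), 'contact_force': array([-1.27425393,  0.37537881, -0.40218971]), 'ft_torque': array([-0.00614986, -0.01541586, -0.0061662 ]), 'grasp_force': 0.0, 'gripper_width': 1.0002707934550983}
```

View pics/top0.png

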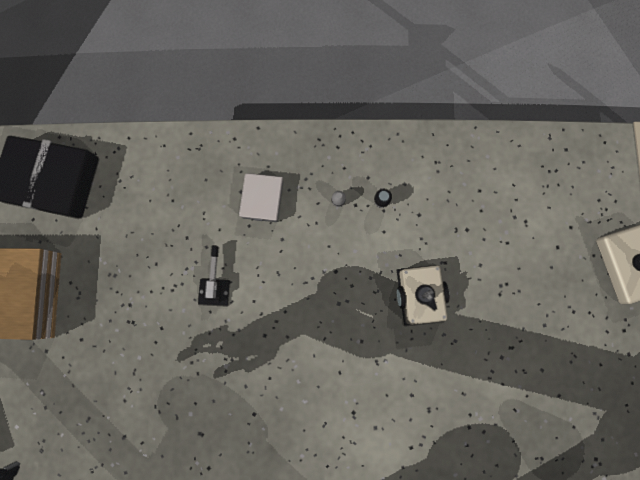

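View pics/scene0.png

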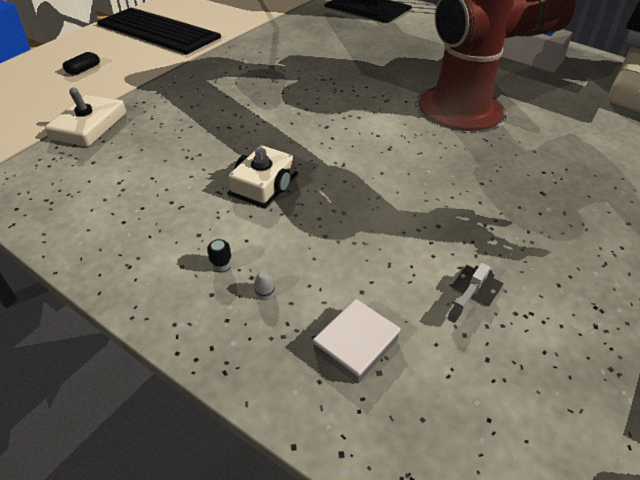

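The top view shows the rack at about (214,290) with the lever's pad at (214,250). The unit is at (425,295) with its tongue towards roughly (433,305). The slide box is at (261,197), the objective at (338,198) and the eyepiece at (383,197). The free bench is below the rack and between the rack and the unit.

Run:
```python
from h import *
z=np.load("top0.npz"); c=cam("top"); im,d=z["im"],z["d"]
u,v,P=cloud(c,d)
def sel(x0,y0,x1,y1,lo,hi):
    m=(u>=x0)&(u<=x1)&(v>=y0)&(v<=y1)&(P[:,2]>lo)&(P[:,2]<hi); return P[m]
print("bench z",np.median(sel(260,320,300,350,-1,1)[:,2]))
def rect(q):
    r=cv2.minAreaRect((q[:,:2]*1000).astype(np.float32)); print(len(q),np.round(r[0],1),np.round(r[1],1),round(r[2],1),"z",np.round(np.percentile(q[:,2],[5,50,95]),4))
print("lever");rect(sel(190,235,240,310,.026,.06))
print("hub");rect(sel(190,270,240,310,.036,.06))
print("rack");rect(sel(190,235,240,315,.003,.03))
print("unit top");rect(sel(385,250,460,335,.044,.056))
print("shaft");rect(sel(385,250,460,335,.068,.1))
print("collar");rect(sel(385,250,460,335,.058,.068))
print("box");rect(sel(230,160,300,230,.02,.05))
print("obj");rect(sel(325,180,355,210,.03,.06))
print("eye");rect(sel(370,180,400,210,.03,.06))
print(np.round(onplane(c,[[214,250],[213,290],[425,295],[433,306]],.03),3))
a=cv2.resize(im[225:320,180:260],None,fx=5,fy=5,interpolation=2);b=cv2.resize(im[250:345,385:465],None,fx=5,fy=5,interpolation=2)
save("crop1",np.hstack([a,b]))
```

```text
bench z -0.0006160300701308352
lever
339 [575.8 256.3] [118.2  21.8] 1.3 z [0.0277 0.033  0.0432]
hub
131 [535.8 257.6] [17.5 35.6] 87.2 z [0.0377 0.041  0.0437]
rack
788 [570.8 256.2] [184.1 115.8] 1.2 z [0.0033 0.0068 0.0282]
unit top
2064 [ 527.5 -208.5] [119.9 105.3] 7.1 z [0.0457 0.0493 0.0524]
shaft
63 [ 525.8 -211.9] [14.6 21.4] 42.6 z [0.0707 0.0832 0.0889]
collar
110 [ 527.8 -208.7] [28.5 30.9] 74.1 z [0.061  0.0633 0.0666]
box
1705 [746.6 153. ] [ 87.9 105.7] 84.2 z [0.0299 0.0333 0.0363]
obj
131 [744.9 -25.6] [25.6 29.4] 7.5 z [0.0316 0.0414 0.0471]
eye
247 [ 743.1 -123.7] [36.8 35.5] 53.5 z [0.0382 0.0506 0.054 ]
[[ 0.624  0.254  0.03 ]
 [ 0.534  0.253  0.03 ]
 [ 0.527 -0.215  0.03 ]
 [ 0.503 -0.232  0.03 ]]
```

View pics/crop1.png

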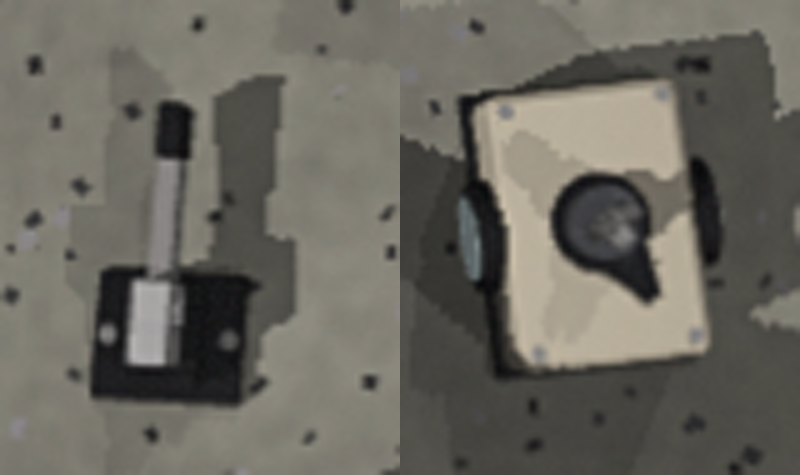

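```bash
cat >> h.py <<'E'
def go(pos,yaw=None,Rm=None):
    "print shift/turn in jog units; yaw = world yaw (deg) of tool x, tool down"
    s=state(); q=s["tool_rot"]; C=R.from_quat([*q[1:],q[0]]); 
    if Rm is None:
        a=np.radians(yaw); x=np.array([np.cos(a),np.sin(a),0]); Rm=np.c_[x,np.cross([0,0,-1],x),[0,0,-1]]
    sh=C.inv().apply(np.array(pos)-s["tool_pos"])/.025; t=np.degrees((C.inv()*R.from_matrix(Rm)).as_rotvec())/8
    print("GO",np.round(sh,3),np.round(t,3),"t",round(s["time"],2),"tcp",np.round(s["tool_pos"],4))
E
python3 -c "
from h import *
go([.536,.257,.2],181.3)"
```

```text
GO [-16.139  -7.511   1.218] [-0.013 -0.004 -2.868] t 0.1 tcp [0.2303 0.5804 0.2302]
```

jog_arm(targets=[[[-16.14,-7.51,1.2],[0,0,-2.87],100],[[-16.14,-7.51,1.2],[0,0,-2.87],100],[[-16.14,-7.51,1.2],[0,0,-2.87],100],[[-16.14,-7.51,1.2],[0,0,-2.87],100],[[-16.14,-7.51,1.2],[0,0,-2.87],100],[[-16.14,-7.51,1.2],[0,0,-2.87],100],[[-16.14,-7.51,1.2],[0,0,-2.87],100],[[-16.14,-7.51,1.2],[0,0,-2.87],100]])

```text
time: 1.1
tool_pos: [0.5378, 0.2547, 0.2003]
tool_rot: [-0.001, -0.009, 1.0, -0.0]
contact_force: [-0.1, -0.2, -0.6]
gripper_width: 1.0
grasp_force: 0.0
```

Run:
```python
from h import *
s=state(); im,d=grab_frame("wrist"); save("w1",im); np.savez("w1",im=im,d=d,**{k:s[k] for k in("tool_pos","tool_rot")})
c=cam("wrist",s); u,v,P=cloud(c,d); print(s["tool_pos"],state()["tool_pos"])
near=np.hypot(P[:,0]-.536,P[:,1]-.257)
b=(near<.2)&(P[:,2]<.003)&(near>.08);print("bench",np.median(P[b][:,2]))
def rect(n,q):
    r=cv2.minAreaRect((q[:,:2]*1000).astype(np.float32)); print(n,len(q),np.round(r[0],1),np.round(r[1],1),round(r[2],1),"z",np.round(np.percentile(q[:,2],[5,50,95]),4))
L=P[(near<.12)&(P[:,2]>.0275)&(P[:,2]<.055)&(abs(P[:,1]-.257)<.03)]
rect("lever",L); rect("hub",L[L[:,2]>.038]); rect("arm",L[(L[:,0]>.56)&(L[:,2]<.037)])
```

```text
[0.53778165 0.25466005 0.20027579] [0.53787619 0.25482109 0.20029658]
bench -0.00044408077518165445
lever 1740 [575.2 258.1] [ 16.  118.3] 87.5 z [0.0298 0.0338 0.0425]
hub 770 [535.2 259.9] [16.  36.5] 87.6 z [0.0402 0.0416 0.0428]
arm 888 [597.2 257.2] [13.9 74.3] 87.6 z [0.0296 0.0311 0.0342]
```

View pics/w1.png

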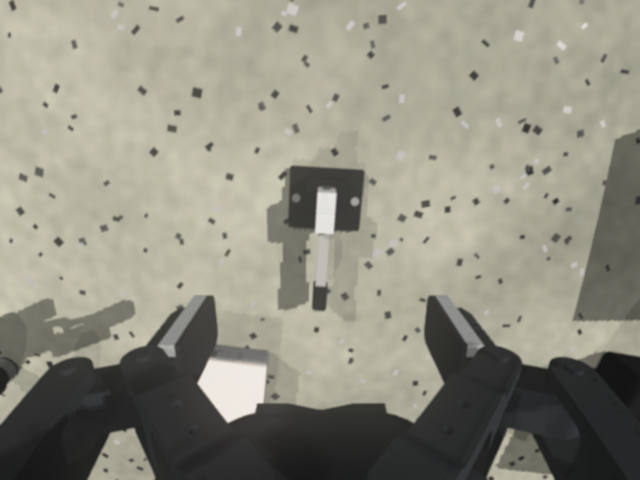

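The wrist view shows the hub at (326,212) and the pad at (320,298), with both fingers clear of them. By depth the hub is at (0.535, 0.260), its top is at 0.0416 (expected 0.042), and its yaw is -2.5°.

```bash
python3 -c "
from h import *
go([.539,.2597,.026],177.5)"
```

```text
GO [-0.055  0.202  6.972] [-0.008 -0.007  0.449] t 1.15 tcp [0.5379 0.2548 0.2003]
```

jog_arm(targets=[[[-0.05,0.2,2],[0,0,0.45],100],[[-0.05,0.2,4],[0,0,0.45],100],[[-0.05,0.2,5.5],[0,0,0.45],100],[[-0.05,0.2,6.5],[0,0,0.45],90],[[-0.05,0.2,6.97],[0,0,0.45],80],[[-0.05,0.2,6.97],[0,0,0.45],70],[[-0.05,0.2,6.97],[0,0,0.45],60]])

```text
time: 2.02
tool_pos: [0.5383, 0.2633, 0.0286]
tool_rot: [0.001, 0.02, 1.0, 0.0]
contact_force: [-0.6, -0.1, -0.1]
gripper_width: 0.595
grasp_force: 0.0
```

jog_arm(targets=[[[0,0,0],[0,0,0],40],[[0,0,0],[0,0,0],30],[[0,0,0],[0,0,0],20],[[0,0,0],[0,0,0],0],[[0,0,0],[0,0,0],0],[[0,0,0],[0,0,0],0],[[0,0,0],[0,0,0],0]])

```text
time: 2.9
tool_pos: [0.5379, 0.2614, 0.0279]
tool_rot: [0.0, 0.02, 1.0, -0.001]
contact_force: [-1.5, -5.0, 4.5]
gripper_width: 0.165
grasp_force: 58.4
```

jog_arm(targets=[[[0,0,-0.5],[0,0,0],0],[[0,0,-1.2],[0,0,0],0],[[0,0,-2.2],[0,0,0],0],[[0,0,-3.5],[0,0,0],0],[[0,0,-4],[0,0,0],0],[[0,0,-4],[0,0,0],0]])

```text
time: 3.65
tool_pos: [0.5382, 0.2631, 0.1287]
tool_rot: [0.001, 0.02, 1.0, 0.001]
contact_force: [-0.2, 0.2, -2.8]
gripper_width: 0.169
grasp_force: 58.4
```

jog_arm(targets=[[[0,-2,0],[0,0,0],0],[[0,-4,0],[0,0,0],0],[[0,-6,0],[1,0,0],0],[[0,-7,0],[2,0,0],0],[[0,-7.2,0],[3,0,0],0],[[0,-7.2,0],[4,0,0],0],[[0,-7.2,0],[4.6,0,0],0],[[0,-7.2,0],[4.6,0,0],0]])

```text
time: 4.65
tool_pos: [0.5288, 0.0835, 0.1242]
tool_rot: [-0.008, 0.017, 0.949, -0.316]
contact_force: [0.3, 0.2, -1.6]
gripper_width: 0.165
grasp_force: 58.7
```

Run:
```python
from h import *
s=state(); im,d=grab_frame("wrist"); im2,d2=grab_frame("scene"); save("w2",np.hstack([cv2.resize(im,(400,300)),cv2.resize(im2[100:400,250:650],(400,300))]))
print(s)
```

```text
{'time': 4.65, 'joint_pos': array([ 0.31169475,  0.1296609 ,  1.8169831 , -0.59952985,  1.47127113,
       -1.07612089]), 'joint_vel': array([-0.02293953, -0.03082877, -0.00665995,  0.00797929, -0.0046061 ,
       -0.01086481]), 'joint_efforts': array([  0.55583714, -38.3370173 , -33.13605309,  -1.94397189,
         1.04145069,   0.09973689]), 'tool_pos': array([0.52876902, 0.08345115, 0.12415066]), 'tool_rot': array([-0.00842796,  0.01721878,  0.94869638, -0.31560681]), 'contact_force': array([ 0.2652287 ,  0.23780453, -1.6056604 ]), 'ft_torque': array([ 0.42964465, -0.01864163,  0.04183353]), 'grasp_force': 58.67054503636919, 'gripper_width': 0.16535389429985625}
```

View pics/w2.png

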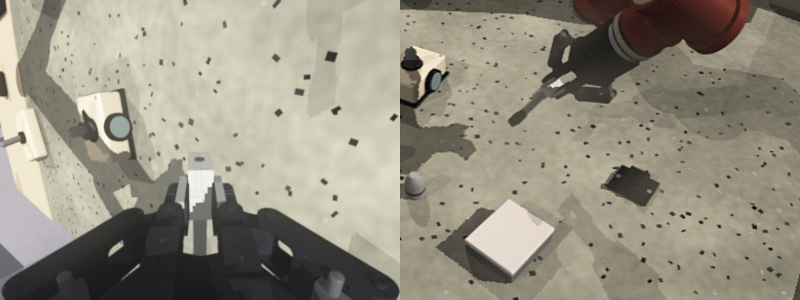

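jog_arm(targets=[[[0,0.6,0.8],[0,0,0],0],[[0,1.2,1.6],[0,0,0],0],[[0,1.8,2.4],[0,0,0],0],[[0,2.22,2.96],[0,0,0],0],[[0,2.22,2.96],[0,0,0],0]])

```text
time: 5.38
tool_pos: [0.5285, 0.0821, 0.032]
tool_rot: [-0.009, 0.018, 0.948, -0.316]
contact_force: [0.1, 0.4, -2.0]
gripper_width: 0.17
grasp_force: 58.6
```

jog_arm(targets=[[[0,0.09,0.12],[0,0,0],0],[[0,0.15,0.2],[0,0,0],0],[[0,0.15,0.2],[0,0,0],0]])

```text
time: 5.75
tool_pos: [0.5306, 0.083, 0.0288]
tool_rot: [-0.006, 0.019, 0.949, -0.315]
contact_force: [0.3, 0.8, -1.0]
gripper_width: 0.17
grasp_force: 58.7
```

jog_arm(targets=[[[0,0.06,0.08],[0,0,0],0],[[0,0.09,0.12],[0,0,0],0],[[0,0.09,0.12],[0,0,0],0]])

```text
time: 6.12
tool_pos: [0.5302, 0.0828, 0.0244]
tool_rot: [-0.006, 0.019, 0.949, -0.316]
contact_force: [-0.9, 0.5, -0.4]
gripper_width: 0.169
grasp_force: 58.7
```

```bash
python3 -c "
from h import *
s=state();print(s['tool_pos'],s['contact_force'],s['ft_torque'])"
```

```text
[0.53018488 0.08283847 0.02443355] [-0.89545361  0.45933361 -0.40403623] [0.39743339 0.02082141 0.0530411 ]
```

jog_arm(targets=[[[0,0.04,0.05],[0,0,0],0],[[0,0.06,0.08],[0,0,0],0],[[0,0.06,0.08],[0,0,0],0]])

```text
time: 6.5
tool_pos: [0.5302, 0.0828, 0.0219]
tool_rot: [-0.006, 0.019, 0.949, -0.316]
contact_force: [0.9, -0.4, -1.4]
gripper_width: 0.162
grasp_force: 58.7
```

jog_arm(targets=[[[0,0.04,0.05],[0,0,0],0],[[0,0.06,0.08],[0,0,0],0],[[0,0.06,0.08],[0,0,0],0]])

```text
time: 6.88
tool_pos: [0.5306, 0.0829, 0.021]
tool_rot: [-0.006, 0.019, 0.948, -0.316]
contact_force: [-1.9, 2.2, 5.4]
gripper_width: 0.168
grasp_force: 59.6
```

Contact (5 N). I'll open slightly and withdraw along the tool axis.

jog_arm(targets=[[[0,0,0],[0,0,0],24],[[0,0,0],[0,0,0],27],[[0,0,-0.2],[0,0,0],28],[[0,0,-0.5],[0,0,0],30],[[0,0,-0.9],[0,0,0],32],[[0,0,-1.4],[0,0,0],34],[[0,0,-2],[0,0,0],40],[[0,0,-3],[0,0,0],50]])

```text
time: 7.88
tool_pos: [0.5317, 0.1282, 0.0802]
tool_rot: [-0.007, 0.019, 0.949, -0.316]
contact_force: [0.2, -0.7, -0.3]
gripper_width: 0.502
grasp_force: 0.0
```

jog_arm(targets=[[[0,-2,-3],[-1.3,0,0],100],[[0,-3,-4],[-2.6,0,0],100],[[0,-3,-4],[-3.9,0,0],100],[[0,-3,-4],[-4.6,0,0],100],[[0,-3,-4],[-4.6,0,0],100]])

```text
time: 8.5
tool_pos: [0.5323, 0.1265, 0.2059]
tool_rot: [0.001, 0.021, 1.0, -0.0]
contact_force: [0.0, -0.2, -0.3]
gripper_width: 1.001
grasp_force: 0.0
```

```bash
cat > look.py <<'E'
from h import *
import sys
s=state(); im,d=grab_frame("wrist"); im2,_=grab_frame("top"); n=sys.argv[1]
save(n,np.hstack([cv2.resize(im,(480,360)),cv2.resize(im2[240:340,180:260],(320,360))[:, :] if 0 else cv2.resize(im2[150:330,190:350],(320,360))]))
np.savez(n,im=im,d=d,tool_pos=s["tool_pos"],tool_rot=s["tool_rot"])
c=cam("wrist",s); u,v,P=cloud(c,d); print(s["tool_pos"],s["tool_rot"],s["time"])
x,y=float(sys.argv[2]),float(sys.argv[3]); near=np.hypot(P[:,0]-x,P[:,1]-y)
def rect(n,q):
    r=cv2.minAreaRect((q[:,:2]*1000).astype(np.float32)); print(n,len(q),np.round(r[0],1),np.round(r[1],1),round(r[2],1),"z",np.round(np.percentile(q[:,2],[5,50,95]),4))
L=P[(near<.13)&(P[:,2]>.009)&(P[:,2]<.03)]; rect("lever",L)
H=L[L[:,2]>.0144]; rect("hub",H); print("means",L.mean(0),H.mean(0))
E
python3 look.py w3 .53 .06
```

```text
[0.53225241 0.12651645 0.20586675] [ 7.48397916e-04  2.10048683e-02  9.99779026e-01 -3.68062977e-04] 8.5
lever 2396 [568.4  91.6] [ 36.  118.6] 86.8 z [0.0116 0.0145 0.0164]
hub 1243 [568.3  91.6] [ 36.  116.8] 86.9 z [0.0146 0.0155 0.0167]
means [0.55826575 0.09286542 0.01419616] [0.54094225 0.09358422 0.01551778]
```

View pics/w3.png

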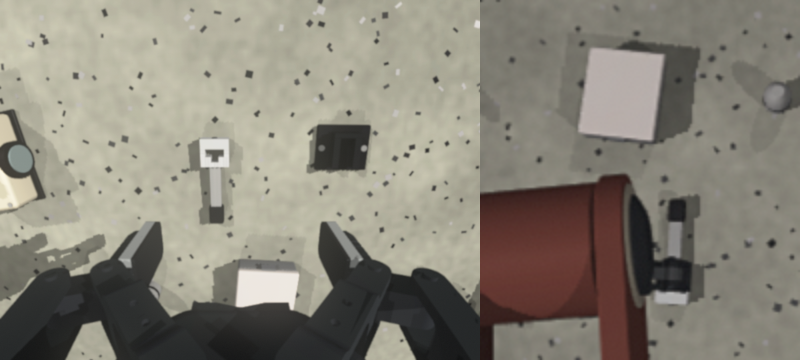

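The lever lies flat with its hub at about (214,153) in the wrist half and its T-hole visible. Its top is at 15.5 mm. The hub centre is at about (0.5275, 0.0939) with yaw -3.2°.

```bash
python3 -c "
from h import *
go([.5275,.0939,.004],176.8)"
```

```text
GO [ 0.119 -1.352  8.031] [-0.009 -0.002  0.116] t 8.6 tcp [0.5319 0.1278 0.2047]
```

jog_arm(targets=[[[0.12,-1.35,1.5],[0,0,0.1],100],[[0.12,-1.35,3.5],[0,0,0.1],100],[[0.12,-1.35,5.5],[0,0,0.1],100],[[0.12,-1.35,7],[0,0,0.1],90],[[0.12,-1.35,8],[0,0,0.1],80],[[0.12,-1.35,8],[0,0,0.1],70],[[0.12,-1.35,8],[0,0,0.1],65]])

```text
time: 9.48
tool_pos: [0.5285, 0.0947, 0.0055]
tool_rot: [0.001, 0.026, 1.0, -0.0]
contact_force: [0.8, -0.1, 0.4]
gripper_width: 0.648
grasp_force: 0.0
```

```bash
python3 -c "
from h import *
go([.5275,.0939,.004],176.8)"
```

```text
GO [ 0.037 -0.034  0.06 ] [-0.002  0.008  0.024] t 9.47 tcp [0.5285 0.0947 0.0055]
```

jog_arm(targets=[[[0.03,-0.03,0.04],[0,0,0],50],[[0.03,-0.03,0.04],[0,0,0],45],[[0.03,-0.03,0.04],[0,0,0],40],[[0.03,-0.03,0.04],[0,0,0],30],[[0.03,-0.03,0.04],[0,0,0],20],[[0.03,-0.03,0.04],[0,0,0],20],[[0.03,-0.03,0.04],[0,0,0],20]])

```text
time: 10.35
tool_pos: [0.5279, 0.0933, 0.005]
tool_rot: [0.001, 0.027, 1.0, 0.0]
contact_force: [-1.5, 0.1, 6.1]
gripper_width: 0.4
grasp_force: 60.2
```

jog_arm(targets=[[[0,0,-0.5],[0,0,0],20],[[0,0,-2],[0,0,0],20],[[0,0,-4],[0,0,0],20],[[0,0,-6],[0,0,0],20],[[0,0,-8],[0,0,0],20],[[0,0,-8],[0,0,0],20]])

```text
time: 11.1
tool_pos: [0.5298, 0.0934, 0.2099]
tool_rot: [0.005, 0.027, 1.0, 0.0]
contact_force: [-0.2, 0.3, -1.7]
gripper_width: 0.397
grasp_force: 60.1
```

```bash
python3 -c "
from h import *
c=cam('top');t=onplane(c,[[435,310]],.05)[0];print(t,np.degrees(np.arctan2(t[1]+.2087,t[0]-.5275)))
go([.60,-.16,.24],42)"
```

```text
[ 0.49416398 -0.23077827  0.05      ] -146.48369715562825
GO [-3.365 -9.967 -1.176] [ 0.093  0.03  16.864] t 11.1 tcp [0.5298 0.0934 0.2099]
```

```bash
python3 -c "
from h import *
go([.471,-.25,.24],36)"
```

```text
GO [  1.594 -13.84   -1.233] [ 0.097  0.025 17.614] t 11.1 tcp [0.5298 0.0934 0.2099]
```

jog_arm(targets=[[[0.3,-2,-0.4],[0,0,1.3],20],[[0.5,-4,-0.8],[0,0,2.6],20],[[0.7,-6,-1.2],[0,0,3.9],20],[[0.9,-8,-1.2],[0,0,5.2],20],[[1.1,-10,-1.2],[0,0,6.5],20],[[1.3,-12,-1.2],[0,0,7.8],20],[[1.6,-13.8,-1.2],[0,0,9.1],20],[[1.6,-13.84,-1.2],[0,0,10.4],20]])

```text
time: 12.1
tool_pos: [0.4666, -0.2523, 0.2317]
tool_rot: [-0.001, 0.688, 0.726, -0.001]
contact_force: [0.7, 0.9, -1.3]
gripper_width: 0.402
grasp_force: 60.2
```

```bash
python3 -c "
from h import *
go([.471,-.25,.24],36)"
```

```text
GO [ 0.081  0.178 -0.332] [-0.023  0.     7.14 ] t 12.1 tcp [ 0.4666 -0.2523  0.2317]
```

jog_arm(targets=[[[0,0,-0.3],[0,0,1.3],20],[[0,0,-0.3],[0,0,2.6],20],[[0,0,-0.3],[0,0,3.9],20],[[0,0,-0.3],[0,0,5.2],20],[[0,0,-0.3],[0,0,6.5],20],[[0,0,-0.3],[0,0,7.1],20],[[0,0,-0.3],[0,0,7.1],20],[[0,0,-0.3],[0,0,7.1],20]])

```text
time: 13.1
tool_pos: [0.468, -0.2498, 0.2402]
tool_rot: [-0.001, 0.948, 0.317, -0.0]
contact_force: [0.3, -0.1, -1.6]
gripper_width: 0.403
grasp_force: 60.3
```

```bash
cat > unit.py <<'E'
from h import *
import sys
n=sys.argv[1]
s=state(); im,d=grab_frame("wrist"); s2=state()
np.savez(n,im=im,d=d,tool_pos=s["tool_pos"],tool_rot=s["tool_rot"])
c=cam("wrist",s); u,v,P=cloud(c,d); print(s["tool_pos"],s["tool_rot"],s2["tool_pos"],s["time"])
print("shaft px",proj(c,[[.5275,-.2087,.088]]),"tcp px",proj(c,[s["tool_pos"]]))
near=np.hypot(P[:,0]-.5275,P[:,1]+.2087)
for a,b in((.045,.055),(.059,.068),(.074,.093)):
    q=P[(near<(.1 if a<.05 else .025))&(P[:,2]>a)&(P[:,2]<b)]
    if len(q): r=cv2.minAreaRect((q[:,:2]*1000).astype(np.float32)); print(a,len(q),np.round(r[0],1),np.round(r[1],1),round(r[2],1),np.median(q[:,2]))
# hub in tool frame
q=s["tool_rot"]; T=R.from_quat([*q[1:],q[0]]); Q=T.inv().apply(P-s["tool_pos"]); m=(abs(Q[:,2])<.03)&(abs(Q[:,1])<.0195)&(Q[:,0]<.03)&(Q[:,0]>-.11)
print("lever tool z",np.percentile(Q[m][:,2],[5,50,95]),"x",np.percentile(Q[m][:,0],[0,1,50,99,100]),m.sum())
save(n,im)
E
python3 unit.py u1
```

```text
[ 0.46796912 -0.24980216  0.24022102] [-6.04106551e-04  9.48381122e-01  3.17131967e-01 -4.45519698e-04] [ 0.46807983 -0.24987271  0.24045966] 13.1
shaft px [[326.14299617 126.69885018]] tcp px [[323.23270988 299.90189964]]
0.045 12086 [ 527.5 -208. ] [119.4 107.3] 6.5 0.049504707539181264
0.059 746 [ 527.6 -208. ] [29.8 30.4] 81.6 0.06361163184313565
0.074 298 [ 525.1 -210. ] [14.1 20.2] 37.2 0.08527658050987208
lever tool z [-0.02112438 -0.00996477  0.00170758] x [-0.05373784 -0.0507715  -0.00411574  0.01645088  0.01744783] 10059
```

View pics/u1.png

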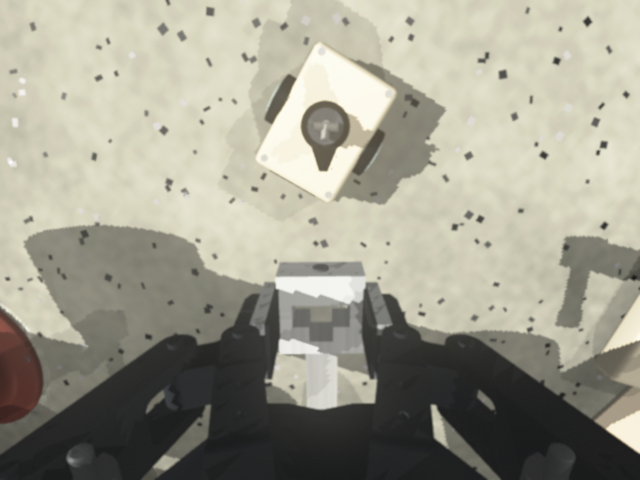

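The unit's collar is at (326,125) and the tongue tip at (324,170). The hub is held squarely at (320,310). Now I'll measure the tongue direction and the hub's pose in the tool frame.

```bash
cat > fit.py <<'E'
from h import *
import sys
z=np.load(sys.argv[1]+".npz"); im,d=z["im"],z["d"]; s=dict(tool_pos=z["tool_pos"],tool_rot=z["tool_rot"]); c=cam("wrist",s)
g=cv2.cvtColor(im,cv2.COLOR_RGB2GRAY); ctr=np.array([.5276,-.208])
uc,vc=proj(c,[[*ctr,.064]])[0].astype(int); m=np.zeros_like(g); m[vc-60:vc+60,uc-60:uc+60]=1
m&=(g<110).astype(np.uint8)
v,u=np.nonzero(m); P=onplane(c,np.c_[u,v],.0505)[:,:2]-ctr; r=np.hypot(*P.T); a=np.arctan2(P[:,1],P[:,0])
for lo,hi in((.024,.040),(.030,.041)):
    k=(r>lo)&(r<hi)&(abs(np.angle(np.exp(1j*(a-np.radians(-144)))))<.5); print("tongue",k.sum(),r[k].max(),np.degrees(np.angle(np.exp(1j*a[k]).mean())))
q=s["tool_rot"]; T=R.from_quat([*q[1:],q[0]]); M=T.as_matrix(); print("tool x yaw",np.degrees(np.arctan2(M[1,0],M[0,0])))
u,v,P=cloud(c,d); Q=T.inv().apply(P-s["tool_pos"])*1000
box=(abs(Q[:,1])<17.5)&(Q[:,0]<25)&(Q[:,0]>-19)&(abs(Q[:,2])<30)
zt=np.percentile(Q[box][:,2],[1,10,25]); print("top z",zt)
H=Q[box&(Q[:,2]<zt[1]+3)]
xs=[]
for y in range(-14,15,4):
    xs.append([y,H[abs(H[:,1]-y)<2][:,0].max()])
xs=np.array(xs); print("back edge",xs[:,1].round(1),np.degrees(np.polyfit(*xs.T,1)[0]))
ar=(Q[:,0]<-21)&(Q[:,0]>-50)&(abs(Q[:,1])<12)&(abs(Q[:,2])<25); A=Q[ar]
ys=np.array([[x,(lambda w:(w.max()+w.min())/2)(A[abs(A[:,0]-x)<2][:,1])] for x in range(-48,-22,4) if (abs(A[:,0]-x)<2).sum()>10]); print("arm mid",ys.round(1).tolist(),"tops",np.percentile(A[:,2],[5,50,95]))
E
python3 fit.py u1
```

```text
tongue 218 0.038483658707537685 -145.99976925476398
tongue 105 0.038483658707537685 -145.91785996621704
tool x yaw 36.97916329164923
top z [-27.17041469 -11.28813512 -10.74063831]
back edge [16.1 16.2 16.4 16.2 16.4 16.3 16.4 16.4] 0.4826180693704878
arm mid [[-48.0, -0.8], [-44.0, -1.0], [-40.0, -1.0], [-36.0, -1.0], [-32.0, -1.0], [-28.0, -0.8], [-24.0, -1.0]] tops [-8.20576564 -7.2959606  -6.40966684]
```

```bash
python3 -c "
from h import *
go([.5292,-.208,.112],34)"
```

```text
GO [2.962 0.137 5.137] [-0.007  0.002  0.371] t 13.15 tcp [ 0.4681 -0.2499  0.2405]
```

jog_arm(targets=[[[1.5,0.07,0],[0,0,0.37],20],[[2.96,0.14,0.5],[0,0,0.37],20],[[2.96,0.14,2],[0,0,0.37],20],[[2.96,0.14,3.5],[0,0,0.37],20],[[2.96,0.14,4.6],[0,0,0.37],20],[[2.96,0.14,5.1],[0,0,0.37],20],[[2.96,0.14,5.1],[0,0,0.37],20],[[2.96,0.14,5.1],[0,0,0.37],20]])

```text
time: 14.15
tool_pos: [0.5306, -0.209, 0.1153]
tool_rot: [0.001, 0.956, 0.292, 0.001]
contact_force: [0.4, -0.1, -1.2]
gripper_width: 0.404
grasp_force: 60.2
```

```bash
python3 unit.py u2; python3 -c "
from h import *
go([.5292,-.208,.095],34)"; python3 fit.py u2; python3 -c "
import cv2;i=cv2.imread('pics/u2.png');cv2.imwrite('pics/u2c.png',cv2.resize(i[200:400,200:440],None,fx=3,fy=3))"
```

```text
[ 0.53059539 -0.20898508  0.11528919] [9.81801236e-04 9.56414014e-01 2.92010973e-01 9.28521814e-04] [ 0.53068688 -0.20902846  0.11550278] 14.15
shaft px [[318.88374661 279.28121288]] tcp px [[323.18597425 299.7678177 ]]
0.045 16934 [ 536.3 -204.4] [115.2 107.7] 22.3 0.04943128146208642
0.059 1057 [ 534.  -203.7] [15.6 30.1] 33.1 0.06355812156110174
0.074 8 [ 531.4 -205.5] [0.4 3.3] 33.2 0.0747659414017411
lever tool z [-0.02114202 -0.00998454  0.00167405] x [-0.05357578 -0.05074965 -0.00415912  0.016441    0.01724173] 10055
GO [-0.028 -0.07   0.82 ] [ 0.02  -0.01  -0.006] t 14.2 tcp [ 0.5307 -0.209   0.1155]
tongue 58 0.039036660981240826 -145.46487717568644
tongue 70 0.040969878444339906 -145.69236238224946
tool x yaw 33.95689224005588
top z [-27.19514693 -11.31553813 -10.75479917]
back edge [16.2 16.3 16.1 16.2 16.3 16.3 16.8 16.5] 0.9257637757285873
arm mid [[-48.0, -0.7], [-44.0, -1.0], [-40.0, -1.0], [-36.0, -1.0], [-32.0, -1.0], [-28.0, -1.0], [-24.0, -1.0]] tops [-8.22080737 -7.33447669 -6.47720149]
```

View pics/u2c.png

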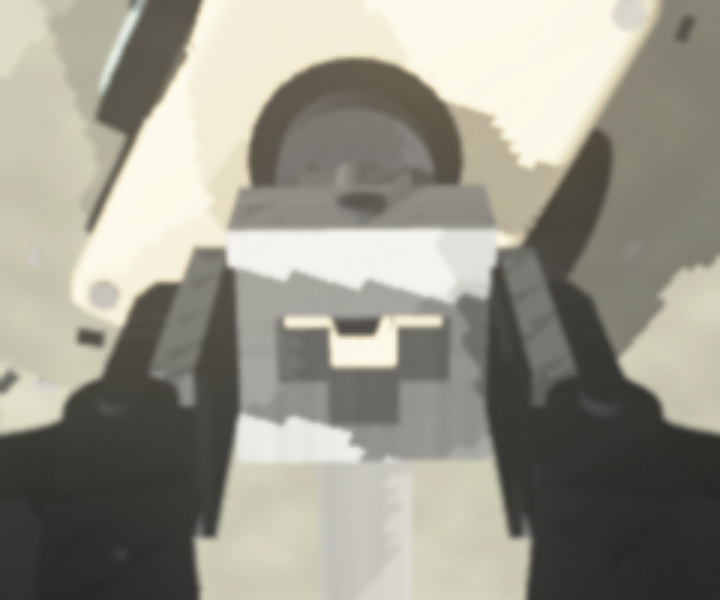

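Through the hole, the tongue sits roughly centred at about (358,325) in the crop. I'll apply the 1.5–1.7 mm lateral correction and descend slowly.

jog_arm(targets=[[[-0.03,-0.07,0.2],[0,0,0],20],[[-0.03,-0.07,0.4],[0,0,0],20],[[-0.03,-0.07,0.6],[0,0,0],20],[[-0.03,-0.07,0.75],[0,0,0],20],[[-0.03,-0.07,0.75],[0,0,0],20],[[-0.03,-0.07,0.75],[0,0,0],20]])

```text
time: 14.95
tool_pos: [0.5281, -0.2074, 0.0949]
tool_rot: [0.0, 0.956, 0.292, 0.0]
contact_force: [0.2, 0.6, -1.9]
gripper_width: 0.402
grasp_force: 60.2
```

```bash
python3 -c "
from h import *
go([.5292,-.208,.069],34)"
```

```text
GO [0.022 0.043 1.037] [ 0.001 -0.001 -0.006] t 14.95 tcp [ 0.5281 -0.2074  0.0949]
```

jog_arm(targets=[[[0.02,0.03,0.1],[0,0,0],20],[[0.02,0.03,0.2],[0,0,0],20],[[0.02,0.03,0.3],[0,0,0],20],[[0.02,0.03,0.3],[0,0,0],20]])

```text
time: 15.45
tool_pos: [0.5286, -0.2076, 0.0869]
tool_rot: [-0.0, 0.956, 0.292, -0.0]
contact_force: [-0.0, -0.5, -0.9]
gripper_width: 0.402
grasp_force: 60.2
```

Already 6 mm below the shaft top with no force, so it has engaged. I'll continue down.

jog_arm(targets=[[[0,0,0.15],[0,0,0],20],[[0,0,0.3],[0,0,0],20],[[0,0,0.45],[0,0,0],20],[[0,0,0.45],[0,0,0],20]])

```text
time: 15.95
tool_pos: [0.5285, -0.2076, 0.0755]
tool_rot: [-0.0, 0.956, 0.292, -0.0]
contact_force: [0.0, 0.5, -1.7]
gripper_width: 0.407
grasp_force: 60.2
```

jog_arm(targets=[[[0,0,0.08],[0,0,0],20],[[0,0,0.16],[0,0,0],20],[[0,0,0.22],[0,0,0],20],[[0,0,0.22],[0,0,0],20]])

```text
time: 16.45
tool_pos: [0.5288, -0.2077, 0.0704]
tool_rot: [-0.0, 0.956, 0.292, -0.0]
contact_force: [-0.6, -0.1, -1.5]
gripper_width: 0.404
grasp_force: 60.2
```

jog_arm(targets=[[[0,0,0.03],[0,0,0],20],[[0,0,0.06],[0,0,0],20],[[0,0,0.06],[0,0,0],20]])

```text
time: 16.82
tool_pos: [0.5289, -0.2077, 0.0691]
tool_rot: [0.0, 0.956, 0.292, -0.0]
contact_force: [0.4, -0.3, -1.6]
gripper_width: 0.402
grasp_force: 60.3
```

jog_arm(targets=[[[0,0,0.03],[0,0,0],20],[[0,0,0.06],[0,0,0],20],[[0,0,0.06],[0,0,0],20]])

```text
time: 17.2
tool_pos: [0.529, -0.2077, 0.069]
tool_rot: [-0.0, 0.956, 0.292, -0.0]
contact_force: [-3.3, 2.3, 7.8]
gripper_width: 0.407
grasp_force: 61.2
```

It is seated: 8 N contact at exactly the predicted height. I'll release and retreat.

jog_arm(targets=[[[0,0,-0.03],[0,0,0],42],[[0,0,-0.03],[0,0,0],50],[[0,0,-0.03],[0,0,0],58],[[0,0,-0.03],[0,0,0],66],[[0,0,-1],[0,0,0],70],[[0,0,-2.5],[0,0,0],70],[[0,0,-4.5],[0,0,0],80],[[0,0,-6],[0,0,0],100]])

```text
time: 18.2
tool_pos: [0.5293, -0.2079, 0.2199]
tool_rot: [0.001, 0.956, 0.292, 0.001]
contact_force: [0.4, -0.5, 0.1]
gripper_width: 0.979
grasp_force: 0.0
```

jog_arm(targets=[[[-1.5,0,-0.5],[0,0,0],100],[[-2.5,0,-0.5],[0,0,0],100],[[-2.5,0,-0.5],[0,0,0],100]])

```text
time: 18.58
tool_pos: [0.4763, -0.2433, 0.2303]
tool_rot: [0.0, 0.957, 0.291, 0.0]
contact_force: [0.7, 0.1, 0.0]
gripper_width: 0.999
grasp_force: 0.0
```

Run:
```python
from h import *
s=state(); im,d=grab_frame("wrist"); im2,_=grab_frame("scene")
save("end",np.hstack([cv2.resize(im,(400,300)),cv2.resize(im2[100:400,150:550],(400,300))]))
c=cam("wrist",s); u,v,P=cloud(c,d); near=np.hypot(P[:,0]-.5276,P[:,1]+.208)
L=P[(near<.11)&(P[:,2]>.062)&(P[:,2]<.1)]
H=L[(np.hypot(L[:,0]-.5276,L[:,1]+.208)<.025)]
print(s["time"],s["contact_force"],"hub top z",np.percentile(H[:,2],[10,50,90,99]))
A=L[np.hypot(L[:,0]-.5276,L[:,1]+.208)>.03]; m=A.mean(0); print("lever yaw",np.degrees(np.arctan2(m[1]+.208,m[0]-.5276)),"arm z",np.percentile(A[:,2],[5,50,95]))
q=H[(H[:,2]>.077)&(H[:,2]<.083)]; print(cv2.minAreaRect((q[:,:2]*1000).astype(np.float32)))
```

```text
18.575 [0.65409227 0.1155203  0.04732623] hub top z [0.07683181 0.07953241 0.08360146 0.08797041]
lever yaw -145.76891572038815 arm z [0.07529589 0.07691791 0.07892105]
((524.025390625, -209.83042907714844), (41.783302307128906, 36.157039642333984), 34.60854721069336)
```

View pics/end.png

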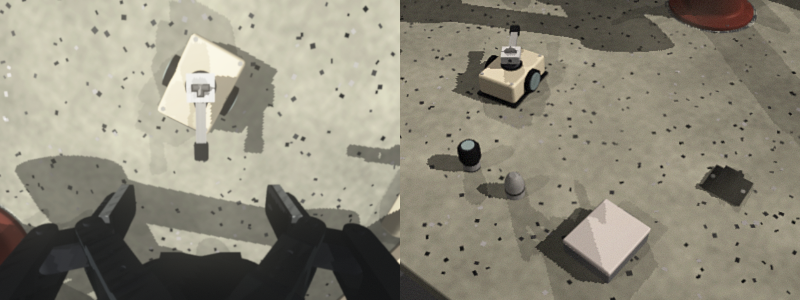

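The lever is home on the shaft at (200,87) in the wrist half. The hub top is at 79.5 mm (80 expected), the arm is level, the shaft shows through the hole, and the other objects have not moved.

```bash
python3 -c "
from plant import *
print(job_done())"
```

```text
the job is handed in; nothing more can be done
None
```

The lever was taken from the rack, laid flat and released, then picked up by its hub and threaded onto the shaft fully home on the collar. It was released and the job handed in at about 19 s; the eyepiece, objective and slide box were left untouched.

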